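Seat the strip and flip the clamp leaf over it

TASK

With the fingertips, push the black strip lying in the jig's channel along until it is fully home against the end stop; then flip the jig's hinged steel leaf right over its spine so that it lies flat over the strip on the other side, and let go. Pick nothing up, and leave everything else on the bench where it is.

Things in the scene. Friction and masses are not known exactly. Their poses are not given: they have to be found in the camera images.
- jig: aluminium strip-bonding jig, fixed to the bench. Origin on the bench, straight below the middle of the hinge line (spine). Its x axis runs level along the spine, away from the robot; y points left, to the side where the leaf starts; z up. Base plate 12 mm thick, x from -110 to 90, y from -95 to 70 mm; past y = 70 nothing of the jig lies under the leaf, it is free down to the bench
- hinge (a point): middle of the hinge line (spine), at (0, 0, 40) mm in the jig's frame, 40 mm above the bench; axes as the jig's. Two dark hinge ears at x = -56 and 56 mm, tops 46 mm above the bench
- rest (a point): middle of the top of the dark rubber rest pad under the leaf, at (0, 52, 35) mm in the jig's frame; the pad is 14 mm wide in y, 70 mm along x
- channel (a point): mouth of the strip's channel on its floor, at (-45, -60, 12) mm in the jig's frame. The channel runs along jig x between two steel rails (x from -45 to 60, tops 36 mm above the bench, each 10 mm thick, gap 21 mm). Open at this end, which faces the robot; closed by a stop block at the far end. The floor goes on as the base plate to x = -110
- stop (a point): middle of the stop face that the strip's far end must meet, at (60, -60, 21) mm in the jig's frame; the stop block is as tall as the rails
- leaf (a joint): angle of the steel leaf about the spine, rad: 0 = level on the jig's +y side, pi/2 = upright, pi = flat over the strip on the -y side. It starts 0.1 to 0.5, part raised. The hinge is stiff (0.17 N m of friction, weight at most 0.12 N m): the leaf stays where it is left, even half way down. About 3 N at the free edge moves it. Solid stops at 0 and pi
- leaf_edge (a point): middle of the leaf's free edge, 125 mm from the spine. The leaf is a steel plate 6 mm thick, mid-plane through the spine: 100 mm wide (along the spine) out to 100 mm from it, then a tab 50 mm wide out to 125 mm, centred. This point swings with the leaf: jig +y side at 0, -y side at pi, where the leaf's upper face is 43 mm above the bench
- strip: loose black bar, 110 long (its x axis, along the channel), 18 wide, 18 mm tall, 0.1 to 0.17 kg, in the channel. Origin at the centre of its underside. Starts 25 to 50 mm short of the stop, its near end out of the rails towards the robot. Home, its near end still stands 5 mm out of the rails and its origin is at x = 5 mm in the jig's frame. Slides under about 1 N
- spare_strip: loose black bar, 110 x 18 x 18, the same as the strip, lying on the bench beside the jig; not part of the job, leave it alone. Origin as for the strip, at the centre of its underside
- tin: round metal can, 60 across, 75 tall, standing on the bench beyond the jig; leave alone. Origin at the underside
- glue_bottle: slim bottle, 38 across, 100 tall, standing on the bench beyond the jig; leave alone. Origin at the underside
- screwdriver: screwdriver lying on the bench beyond the leaf's free edge; leave alone. Origin at the underside
- wrench: wrench lying on the bench to the left; leave alone. Origin at the underside
- vee_block: dark steel block with a groove, 60 x 45 x 38, on the bench to the right; leave alone. Origin at the underside
- solvent_can: rectangular metal can, 60 x 100 x 150 with a cap, at the back left; leave alone. Origin at the underside
- nozzle_cup: open grey cup, 68 across, 70 tall, at the back right; leave alone. Origin at the underside

How it is judged:
By the outcome, as a careful person would: the job done as asked, in the order asked, and still so for the second after the job is handed in, with the robot touching nothing.
It also fails if it takes over 58 s, if anything falls off the work surface, if the arm or the gripper's body presses on something with over 40 N, if the wrist force passes 120 N, or if a joint passes its speed limit or range.

ROBOT

A 7-joint arm with a two-finger parallel gripper is mounted at the origin on the work surface. World frame = base frame: x ahead of the robot, y to its left, z up, the work surface at z = 0. Lengths are in m, angles in rad, forces in N, time in s.
With the tool pointing down it reaches from about 0.35 to 0.9 m from the base axis. Payload 19.9 kg.
Tool frame: the origin (TCP) lies between the finger pads; the fingertips stand 19 mm ahead of it and the grasp point (between the pads) is the TCP; z points along the fingers, y is the line along which they close (so a half turn about z gives the same grasp; the last joint's range is limited). The gripper opens to 94 mm and grips with 3 to 60 N. Pads are 16 mm wide; open, the fingers measure 119 mm over their backs; the gripper's body (75 mm by 177 mm) begins 78 mm behind the grasp point.
Start: joints at [-1.379, 0.417, -0.01, 1.614, 0.005, 1.111, -0.053], TCP at [0.145, 0.608, 0.224] pointing down, gripper open.
Joint ranges: [-2.81, 2.81], [-0.39, 2.02], [-1.27, 1.25], [0.06, 2.57], [-1.19, 4.33], [0.19, 2], [-2.82, 2.82]. Speed limits (rad/s): [1.89, 1.89, 2.39, 2.39, 3.01, 3.01, 3.01].

INTERFACE

Orientations are given as a 3x3 rotation matrix whose columns are the frame's x, y, z axes.
In Python, from rig import robot gives the robot as it stands. Calls block until the motion is done:
- robot.move_ptp(position, orientation): joint-space move of the TCP to a pose.
- robot.move_linear(position, velocity=0.15, frame=None, threshold=None): straight line of the TCP; frame=None keeps the orientation; velocity is the mean speed in m/s. With threshold (N) it stops when the force on the tool has changed by that much, and returns True; else False.
- robot.goto_joints(angles): joint-space move.
- robot.gripper_to(opening): finger opening in m; the grip force is fixed at half the most; returns when the fingers have stopped.
- robot.pause(seconds).
- robot.ik(position, orientation): joint angles nearest the present ones, or None.
- robot.get_state(): the state.
- robot.grab_frame(name): name is "scene" or "top" or "wrist"; returns the picture (480x640x3 uint8, red, green, blue); there is no depth.
- robot.camera_info(name): a dict with "fx", "fy", "cx", "cy" (pixels), "dist" ([k1, k2, p1, p2, k3] as OpenCV has them; the pictures are not rectified), "rvec" (rotation vector, rad) and "tvec" (3), from world to camera coordinates, as OpenCV has them. Camera axes: x right, y down, z forward; pixel columns grow to the right and rows downward; lengths in m; the calibration is good to about 2 mm. A picture is of the moment at which its call begins: read the wrist's pose just before it. camera_info takes no time and is no camera call; for the wrist camera it gives the pose at the moment of the call.
A pose or a line that the arm cannot do raises robot.PlanningError and nothing moves.
- robot.sign_off(): hands the job in; it is judged then, once.
The state is a dict: "time": time; "qpos": joint angles; "joint_vel": joint speeds; "effort": joint torques, N m; "ee_pos": TCP position; "tool_rot": TCP orientation; "force": force on the tool from outside, world axes, zero at the start; "moment": the same for the moment, N m; "opening": finger opening in m; "grasp_force": force on a finger pad.
Only numpy, scipy, OpenCV 4.12 (cv2) and the standard library are available. Lean on these libraries where they do the work, as an engineer would, in place of code of your own. Each camera call takes 0.05 s, during which the arm holds its last target. There are 200 camera calls.

## Working session

There is one attempt and no reset: what is moved stays moved. The work goes in short steps, each a Python script; the robot and the scene stay as the last script left them, time stands still between calls to the robot, and variables do not carry over. Pictures are saved under pics/ and viewed, at most 10 in all, crops included, and the job is handed in when it is done.

```bash
ls; mkdir -p pics
python3 - <<'E'
from rig import robot
import cv2
for n in("top","scene"):
    cv2.imwrite(f"pics/{n}0.png",robot.grab_frame(n)[:,:,::-1])
    print(n,robot.camera_info(n))
print(robot.get_state()["time"])
E
```

```text
pics
top {'fx': 514.2024984087491, 'fy': 514.2024984087491, 'cx': 321.5490315072851, 'cy': 243.5961910592518, 'dist': array([-0.11464669,  0.        ,  0.        ,  0.        ,  0.        ]), 'rvec': array([ 2.13909084, -2.16427696,  0.18804002]), 'tvec': array([-0.02065397,  0.5653291 ,  1.15220279])}
scene {'fx': 478.8256243825138, 'fy': 478.8256243825138, 'cx': 322.6558589986166, 'cy': 236.3730568570447, 'dist': array([-0.12862659,  0.        ,  0.        ,  0.        ,  0.        ]), 'rvec': array([ 0.83480883,  2.38365478, -1.24637896]), 'tvec': array([ 0.45371093, -0.16023907,  1.50315598])}
0.1
```

View pics/top0.png

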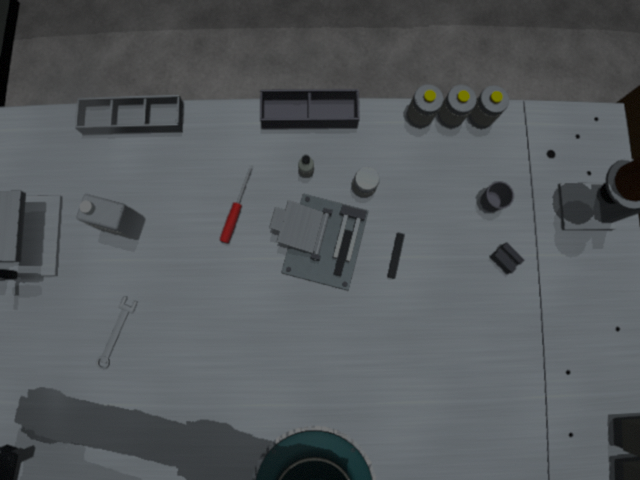

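View pics/scene0.png

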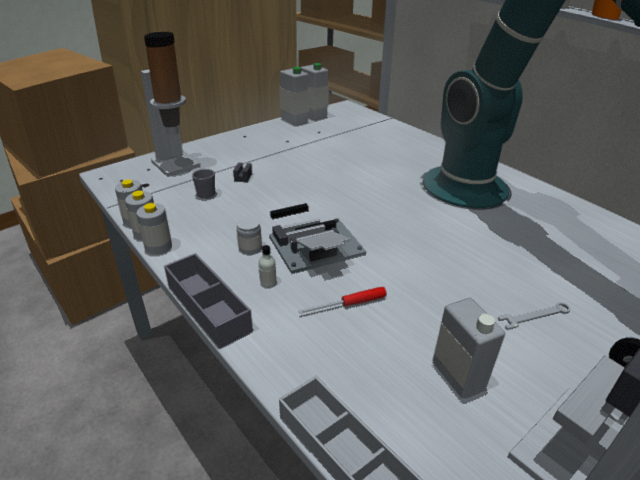

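The top view shows the jig around (325,240), the leaf to its left with its tab at (275,222), the strip at (345,252) and the spare at (396,256). I'll enlarge this area.

Run:
```python
import cv2
a=cv2.imread("pics/top0.png")[180:300,255:415]
a=cv2.resize(a,None,fx=5,fy=5,interpolation=cv2.INTER_CUBIC)
cv2.imwrite("pics/crop0.png",cv2.convertScaleAbs(a,alpha=1.5))
```

```text
(no output)
```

View pics/crop0.png

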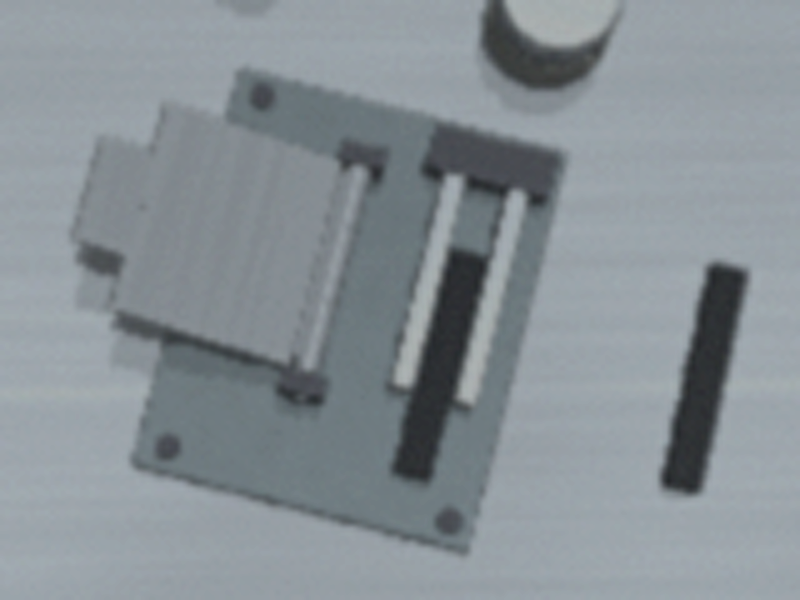

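Crop (5x, offset 255,180): plate corners at (240,68), (567,150), (468,551), (133,463). The strip's near end is at (412,474). Leaf corners are (165,104) and (115,315), tab corners (100,138) and (75,242).

```bash
cat > h.py <<'E'
from rig import robot
import numpy as np, cv2
from scipy.optimize import least_squares
def proj(P,name="top"):
    c=robot.camera_info(name)
    K=np.array([[c["fx"],0,c["cx"]],[0,c["fy"],c["cy"]],[0,0,1]])
    return cv2.projectPoints(np.array(P,float),c["rvec"],c["tvec"],K,c["dist"])[0][:,0]
def J(p,pose):  # jig mm -> world m
    p=np.atleast_2d(p)/1000.; c,s=np.cos(pose[2]),np.sin(pose[2])
    return np.c_[pose[0]+c*p[:,0]-s*p[:,1],pose[1]+s*p[:,0]+c*p[:,1],p[:,2]]
E
python3 - <<'E'
from h import *
uv=lambda a:(np.array(a)+.5)/5-.5+[255,180]
P=[[90,70,12],[90,-95,12],[-110,-95,12],[-110,70,12],[-45,-44.5,36],[-45,-75.5,36],[56,0,46],[-56,0,46]]
U=uv([[240,68],[567,150],[468,551],[133,463],[402,388],[466,405],[363,155],[304,383]])
f=lambda v:(proj(J(P,v))-U).ravel()
r=least_squares(f,[.6,0,0]);print(r.x,r.fun.reshape(-1,2).round(2))
def leaf(t):
    o=[]
    for rr,x in((100,50),(100,-50),(125,25),(125,-25)):
        o.append([x,rr*np.cos(t)-3*np.sin(t),40+rr*np.sin(t)+3*np.cos(t)])
    return o
V=uv([[165,104],[115,315],[100,138],[75,242]])
q=least_squares(lambda t:(proj(J(leaf(t[0]),r.x))-V).ravel(),[.3]);print("th",q.x,q.fun.round(2))
s=least_squares(lambda t:(proj(J([[t[0],t[1],30]],r.x))-uv([[412,474]])).ravel(),[-80,-60]);print("strip near end",s.x)
s=least_squares(lambda t:(proj(J([[t[0],t[1],30]],r.x))-uv([[469,254]])).ravel(),[-80,-60]);print("strip far end",s.x)
s=least_squares(lambda t:(proj(J([[t[0],t[1],18]],r.x))-uv([[705,380]])).ravel(),[-80,-60]);print("spare",s.x)
for u in ((563,10),):
  s=least_squares(lambda t:(proj([[t[0],t[1],.075]])-uv([u])).ravel(),[.6,0]);print("tin",s.x)
E
```

```text
[ 0.58935279 -0.02710579 -0.2648652 ] [[-0.23 -0.2 ]
 [ 0.35  0.27]
 [ 0.24  0.26]
 [-0.36  0.38]
 [-0.05 -0.2 ]
 [ 0.02 -0.29]
 [ 0.1  -0.24]
 [-0.07  0.02]]
th [0.3663787] [ 0.41 -0.62 -1.08 -1.01  0.41 -0.47 -0.45 -0.25]
strip near end [-82.66564974 -59.26792426]
strip far end [ 25.26950866 -59.87488007]
spare [  -3.03778232 -183.84485603]
tin [ 0.70446033 -0.13427423]
```

```bash
cat >> h.py <<'E'
POSE=np.array([0.58935,-0.02711,-0.26487])
c,s=np.cos(POSE[2]),np.sin(POSE[2])
RJ=np.array([[c,-s,0],[s,c,0],[0,0,1]])
DOWN=np.diag([1.,-1,-1])
def tilt(e,sg=1):
    z=np.array([0,-np.cos(e),-np.sin(e)]); y=np.array([sg,0,0.])
    return RJ@np.c_[np.cross(y,z),y,z]
def tcp(tip,R):  # fingertip (jig mm) -> TCP world
    return J(tip,POSE)[0]-0.019*R[:,2]
def start(e,t,d,b=20):
    a=np.array([0,-np.cos(e),-np.sin(e)]);n=np.array([0,np.sin(e),-np.cos(e)])
    return np.array([0,125*np.cos(t)+3*np.sin(t),40+125*np.sin(t)-3*np.cos(t)])+b*a+d*n
def arc(e,t,r=105,over=0):
    h=3+8*abs(np.cos(t-e))-over
    return np.array([0,r*np.cos(t)+h*np.sin(t),40+r*np.sin(t)-h*np.cos(t)])
E
python3 - <<'E'
from h import *
for q in([-150,-60,60],[-110,-60,19],[-56,-60,19]):
  for k in (1,-1):
    R=RJ@DOWN@np.diag([k,k,1]); print(q,k,np.round(robot.ik(tcp(q,R),R),2))
for e in np.radians([45,55,65]):
  for sg in(1,-1):
    R=tilt(e,sg); print(np.degrees(e),sg)
    pts=[start(e,.37,25)-100*np.array([0,-np.cos(e),-np.sin(e)]),start(e,.37,25)]+[arc(e,t) for t in(.6,1.2,1.8,2.4,3.14)]
    for p in pts:
      k=robot.ik(tcp(p,R),R); print(p.round(), None if k is None else np.round(k,2))
E
```

```text
[-150, -60, 60] 1 [-0.85  0.54  1.09  2.22 -0.7   0.78 -1.13]
[-150, -60, 60] -1 [-0.6   0.38  0.74  2.22 -0.41  0.68  1.73]
[-110, -60, 19] 1 [-0.67  0.62  0.9   2.15 -0.76  0.73 -1.09]
[-110, -60, 19] -1 [-0.43  0.5   0.59  2.14 -0.47  0.63  1.79]
[-56, -60, 19] 1 [-0.61  0.71  0.9   2.02 -0.78  0.8  -1.08]
[-56, -60, 19] -1 [-0.38  0.57  0.57  2.01 -0.48  0.69  1.8 ]
45.0 1
[  0. 192. 121.] [-0.88  1.    0.64  1.21  0.09  1.54 -0.64]
[  0. 121.  51.] [-0.86  1.03  0.66  1.39  0.07  1.33 -0.64]
[ 0. 93. 90.] [-0.87  0.96  0.7   1.44  0.1   1.33 -0.59]
[  0.  48. 134.] [-0.87  0.88  0.75  1.52  0.13  1.31 -0.53]
[  0. -17. 144.] [-0.85  0.83  0.8   1.62  0.16  1.23 -0.48]
[  0. -75. 113.] [-0.76  0.82  0.75  1.71  0.22  1.11 -0.5 ]
[   0. -105.   49.] [-0.69  0.89  0.68  1.75  0.24  0.99 -0.56]
45.0 -1
[  0. 192. 121.] [-0.53  0.91 -0.03  1.2   0.53  1.66  2.2 ]
[  0. 121.  51.] [-0.48  0.92  0.01  1.37  0.54  1.46  2.17]
[ 0. 93. 90.] [-0.46  0.84  0.02  1.43  0.55  1.47  2.21]
[  0.  48. 134.] [-0.43  0.74  0.04  1.5   0.57  1.46  2.26]
[  0. -17. 144.] [-0.39  0.67  0.09  1.6   0
[... 1179 characters left out ...]
-0.11  1.12 -0.41]
[  0.  48. 134.] [-0.78  0.69  0.72  1.63 -0.04  1.14 -0.38]
[  0. -15. 144.] [-0.7   0.62  0.7   1.7   0.03  1.09 -0.35]
[  0. -74. 115.] [-0.61  0.62  0.69  1.77  0.05  0.98 -0.3 ]
[   0. -105.   47.] [-0.54  0.71  0.65  1.83  0.02  0.83 -0.28]
65.0 -1
[  0. 174. 144.] [-0.45  0.68  0.02  1.4   0.32  1.36  2.33]
[  0. 132.  54.] [-0.42  0.75  0.04  1.52  0.34  1.17  2.31]
[ 0. 92. 91.] [-0.39  0.67  0.08  1.57  0.34  1.18  2.37]
[  0.  48. 134.] [-0.37  0.58  0.12  1.62  0.33  1.2   2.45]
[  0. -15. 144.] [-0.33  0.53  0.18  1.69  0.33  1.15  2.54]
[  0. -74. 115.] [-0.29  0.53  0.23  1.76  0.34  1.04  2.6 ]
[   0. -105.   47.] [-0.24  0.62  0.24  1.82  0.36  0.89  2.58]
```

Run:
```python
from h import *
R=RJ@DOWN
robot.gripper_to(0.0)
robot.move_ptp(tcp([-112,-60,120],R),R)
robot.move_linear(tcp([-112,-60,20],R),0.12)
robot.move_linear(tcp([-80,-60,20],R),0.06)
hit=robot.move_linear(tcp([-54,-60,20],R),0.03,threshold=6)
st=robot.get_state()
p=(RJ.T@(st["ee_pos"]-[POSE[0],POSE[1],0]))*1000
print(hit,p.round(1),st["force"].round(2),st["time"],st["opening"])
cv2.imwrite("pics/w1.png",robot.grab_frame("wrist")[:,:,::-1])
```

```text
True [-59.6 -60.   38.6] [ 0.12 -0.15 -0.56] 6.4833 0.0005352217571233475
```

View pics/w1.png

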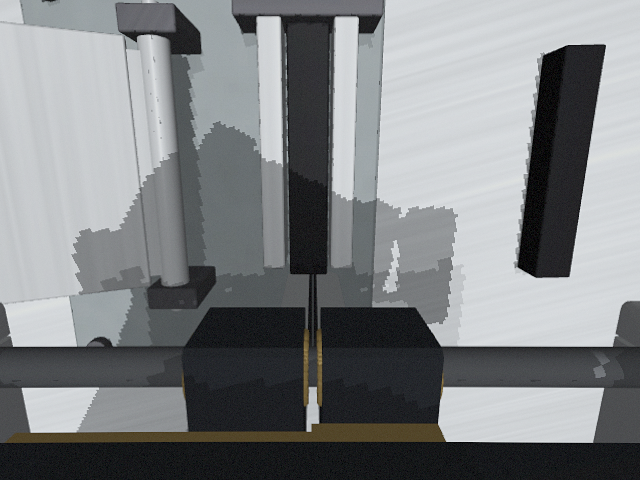

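The strip (cols 288–327, rows 22–273) seems to meet the stop, with 5 mm or so of it out of the rails. I'll press once more to confirm it is firm.

Run:
```python
from h import *
R=RJ@DOWN
P=lambda:((RJ.T@(robot.get_state()["ee_pos"]-[POSE[0],POSE[1],0]))*1000).round(2)
print(P(),robot.move_linear(tcp([-50,-60,20],R),0.02,threshold=15),P(),robot.get_state()["force"].round(1))
cv2.imwrite("pics/w2.png",cv2.resize(robot.grab_frame("wrist")[0:320,200:420,::-1],None,fx=1.8,fy=1.8))
robot.move_linear(tcp([-75,-60,20],R),0.1)
robot.move_linear(tcp([-85,-60,130],R),0.2)
e=np.radians(50);R=tilt(e,1)
robot.move_ptp(tcp(start(e,.37,25)-110*np.array([0,-np.cos(e),-np.sin(e)])+[0,0,40],R),R)
print(P(),robot.get_state()["time"])
cv2.imwrite("pics/t3.png",cv2.resize(robot.grab_frame("top")[150:310,200:420,::-1],None,fx=3.5,fy=3.5,interpolation=cv2.INTER_CUBIC))
```

```text
[-59.53 -60.03  38.62] True [-59.62 -60.05  38.22] [-0.4 -0.1  1.1]
[  0.49 204.63 189.51] 8.925
```

View pics/w2.png

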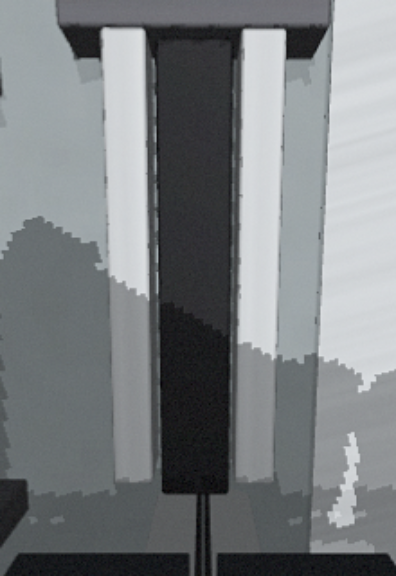

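View pics/t3.png

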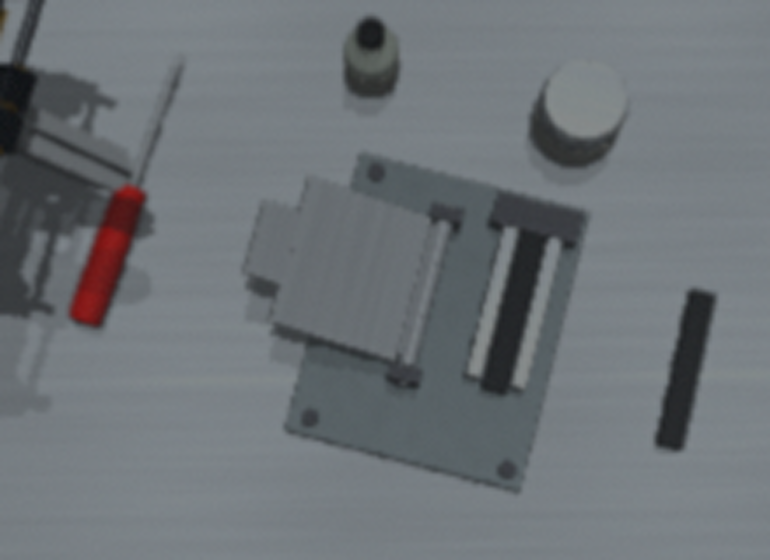

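The strip is home: its top view end sits at the stop, and it didn't move under 15 N. The leaf is unchanged, with the tab at crop (270,245). Next I'll do the flip.

Run:
```python
from h import *
e=np.radians(50);R=tilt(e,1)
P=lambda:((RJ.T@(robot.get_state()["ee_pos"]+.019*R[:,2]-[POSE[0],POSE[1],0]))*1000).round(1)
print(robot.move_linear(tcp(start(e,.37,25)-70*np.array([0,-np.cos(e),-np.sin(e)]),R),0.15))
print("entry",robot.move_linear(tcp(start(e,.37,25),R),0.1,threshold=12),P())
print("touch",robot.move_linear(tcp(start(e,.37,5),R),0.06,threshold=15),P(),robot.get_state()["force"].round(1))
for t in (.6,.85,1.1,1.35):
    robot.move_linear(tcp(arc(e,t),R),0.07)
    print(t,P(),robot.get_state()["force"].round(1))
print(robot.get_state()["time"])
a=robot.grab_frame("scene")[180:300,230:390,::-1]
cv2.imwrite("pics/s4.png",cv2.resize(a,None,fx=5,fy=5,interpolation=cv2.INTER_CUBIC))
```

```text
False
entry False [  0.2 124.5  51.4]
touch False [1.000e-01 1.084e+02 6.430e+01] [-0.3 -0.3 -0.3]
0.6 [ 0.  92.5 90.7] [ 0.1 -0.4 -0.2]
0.85 [1.00e-01 7.75e+01 1.12e+02] [-0.   0.7  0.7]
1.1 [1.00e-01 5.71e+01 1.29e+02] [-0.6  0.8 -0.5]
1.35 [  0.   32.6 140.5] [-0.1  0.7  0.5]
13.1333
```

View pics/s4.png

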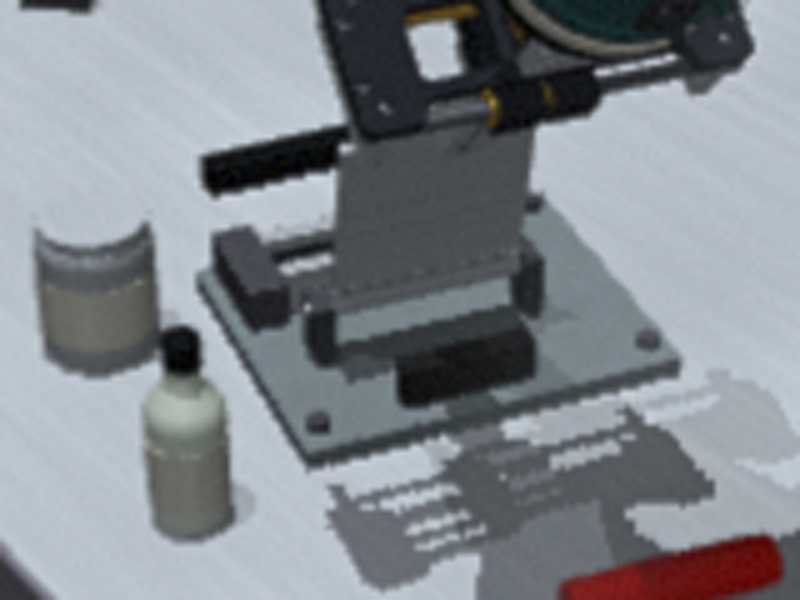

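The leaf is near upright, from its spine at (430,300) up to the fingers at (500,110), so the flip is working. I'll carry on over and down.

Run:
```python
from h import *
e=np.radians(50);R=tilt(e,1)
P=lambda:((RJ.T@(robot.get_state()["ee_pos"]+.019*R[:,2]-[POSE[0],POSE[1],0]))*1000).round(1)
for t in (1.6,1.85,2.1,2.35,2.6,2.8,2.95):
    robot.move_linear(tcp(arc(e,t),R),0.07)
    print(t,P(),robot.get_state()["force"].round(1))
print(robot.move_linear(tcp(arc(e,np.pi,over=10),R),0.03,threshold=12),P())
print(robot.move_linear(tcp(arc(e,np.pi,over=14),R),0.02,threshold=18),P())
robot.move_linear(tcp(arc(e,np.pi)+80*np.array([0,.3,.95]),R),0.15)
robot.move_linear(tcp(arc(e,np.pi)+[0,140,190],R),0.2)
print(robot.get_state()["time"],robot.get_state()["force"].round(1))
a=robot.grab_frame("scene")[180:300,230:390,::-1]; b=robot.grab_frame("top")[170:310,220:420,::-1]
cv2.imwrite("pics/s5.png",np.hstack([cv2.resize(i,(400,300),interpolation=cv2.INTER_CUBIC) for i in(a,b)]))
```

```text
1.6 [  0.    5.6 145.4] [-0.3  0.1 -0. ]
1.85 [ -0.  -22.  143.1] [-0.1 -0.5  0.6]
2.1 [ -0.  -48.3 133.5] [ 1.2 -0.2 -0.4]
2.35 [-1.000e-01 -7.140e+01  1.173e+02] [-0.4  0.6 -0.1]
2.6 [ -0.1 -88.1  97.6] [ 0.3 -0.1  0.5]
2.8 [ -0.2 -97.3  80.3] [ 0.7 -0.4  0.1]
2.95 [  -0.2 -102.1   66.4] [-0.4 -0.4 -0.2]
True [   0.2 -104.7   47.5]
True [   0.4 -105.2   47.4]
19.275 [-0.1  0.  -0.8]
```

View pics/s5.png

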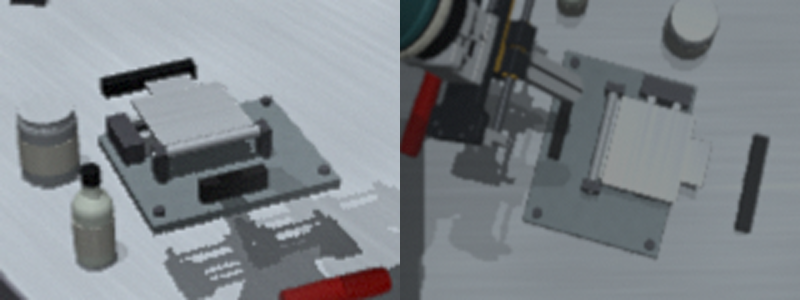

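The leaf lies flat on the -y side (tab at (700,160)), it held firm under 18 N, and the arm is clear. Everything else visible is in place.

```bash
python3 -c "
from rig import robot
print(robot.sign_off())"
```

```text
the job is handed in; nothing more can be done
None
```

The strip is fully home against the stop, the leaf is flipped flat over it and released, and the job was handed in at about 19 s of the 58 s allowed; no verdict came back.

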